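# Close up the loaded sieve shaker

## Robot

A 6-joint arm with a two-finger parallel gripper is mounted at the origin on a cart in front of the work surface, level with it; the furniture and walls round the work are solid. World frame = base frame: x ahead of the robot, y to its left, z up, the work surface at z = 0. Lengths are in mm, angles in rad, forces in N, time in s.
With the tool pointing down it reaches from about 350 to 775 mm from the base axis. Payload 7.3 kg.
Tool frame: the origin (TCP) lies at the very end of the fingers, on their centre line; the grasp point (between the pads) lies 19 mm behind it; z points along the fingers, y is the line along which they close (so a half turn about z gives the same grasp; the last joint's range is limited). The gripper opens to 92 mm and grips with 3 to 60 N. Pads are 19 mm wide; open, the fingers measure 130 mm over their backs; the gripper's body (75 mm by 190 mm) begins 47 mm behind the grasp point.
Start: joints at [-1.285, 0.342, 1.524, -0, 1.275, -0.146], TCP at [219.74, -476.824, 203.641] pointing down, gripper open.
Joint ranges: [-2.53, 2.53], [-0.77, 2.02], [0.04, 2.7], [-1, 4.14], [0.28, 2.66], [-3.11, 3.11]. Speed limits (rad/s): [2.57, 2.57, 3.14, 3.14, 3.14, 3.14].

## Interface

Orientations are given as a unit quaternion [w, x, y, z].
In Python, from workcell import r gives the robot as it stands.
- The arm moves only by the tool carry_out, never from a script. Its argument "deltas" is a list of rows, each an object with "grip": the opening, from 0 (shut) to 1 (fully open); "translation": the shift along the tool's x, y, z in m, a list of three; "turn": the turn about the tool's z in rad. A call has exactly 10 rows; each row is the pose to reach, as a shift and turn from the pose commanded when the call began, along the tool's axes at that moment; what a row does not reach only later rows make up. A row lasts 1/10 s, in which the tool goes at most 50 mm and 8.59 degrees, less where a joint would pass 70% of its speed; a pose out of reach is approached as far as the arm can. A call with a gripper value outside its range is refused whole. The fingers move at their own pace and stop on an object; "force" is the grip in N (left out, the last holds). Time passes only in rows, so rows that repeat a pose let the fingers close, or fill a call up. It gives the time, the measured TCP pose, the force, the opening and the grip force at its end, in the units of the state.
- r.observe(): the state, without advancing time (a new reading comes with each control period).
- r.grab_frame(name): name is "scene" or "top" or "wrist"; returns the picture (400x640x3 uint8, blue, green, red); there is no depth.
- r.camera_info(name): a dict with "K" (3x3 intrinsics, pixels), "R" (3x3) and "t" (3): a world point X has camera coordinates R X + t. Camera axes: x right, y down, z forward; pixel columns grow to the right and rows downward; lengths in mm; the calibration is good to about 2 mm. A picture is of the moment at which its call begins: read the wrist's pose just before it. camera_info takes no time and is no camera call; for the wrist camera it gives the pose at the moment of the call.
- r.close_job(): hands the job in; it is judged then, once.
The state is a dict: "time_s": time; "q": joint angles; "joint_vel": joint speeds; "joint_efforts": joint torques, N m; "tcp_pos": TCP position; "ee_rot": TCP orientation; "contact_force": force on the tool from outside, world axes, zero at the start; "torque": the same for the moment, N m; "width": opening from 0.0 (shut) to 1.0 (fully open); "gripper_force": force on a finger pad.
Only numpy, scipy, OpenCV 4.12 (cv2) and the standard library are available. Lean on these libraries where they do the work, as an engineer would, in place of code of your own. Each camera call takes 0.05 s, during which the arm holds its last target. There are 200 camera calls.

## Task

The sieves are loaded on the shaker and ready to run: set the brass lid on the top sieve so that it sits flat and fully home, without dropping it. Then swing the clamp arm over it as far as its stop and turn the T-handle clockwise to its stop, so that the foot holds the lid down. Let go of everything, and leave the other things on the bench where they are.

Things in the scene. Friction and masses are not known exactly. Their poses are not given: they have to be found in the camera images.
- lid_center (a point): Loose brass sieve lid, 0.3 kg: plate 207 mm across, 4 mm thick, its middle raised 2 mm; upright knob (27 mm across, 34 mm tall, wider in its lowest 5 mm); bevelled spigot under it (168 mm across, 12 mm deep), on which it lies on the bench. This point: on its axis half-way up, 25 mm above the spigot's underside, 13 mm above the plate's underside, 25 mm below the knob's top. z: its axis.
- sieve_rim (a point): Centre of the mouth of the upper of the two brass sieves (209 mm across outside) fixed in a nest on the round grey shaker, level with its rim (146 mm above the bench). The mouth takes the lid's spigot with about 2 mm to spare all round; when seated the lid's plate rests on the rim, and lid_center is 13 mm above this point. The shaker is fixed to the bench.
- post_axis (a point): On the vertical axis of the post (at the shaker's rear right) about which the clamp arm swings, at mid-height of the arm, 220 mm above the bench; 155 mm from the nest's axis. The hub there is 42 mm across and reaches 19 mm above this point.
- clamp_arm (a joint): Swing of the horizontal clamp arm about the post, rad: 0 is against its stop, with the spindle straight above the middle of the nest; it grows as the arm swings away, anticlockwise seen from above (2.2 at most). The arm stays where it is left (0.15 N m moves it). It starts swung away to the right.
- clamp_bar (a point): On the clamp arm's centre line, 75 mm from the post axis. The arm is a square steel bar 20 mm wide and 20 mm high (210 to 230 mm above the bench), 155 mm from the post axis to the spindle; x of this frame points along the bar from the post to the spindle, z up. The bar's sides are bare between the hub and the 36 mm boss of the spindle.
- handle_grip (a point): Centre of the black T-handle on top of the spindle at the outer end of the arm, 155 mm from the post axis and 255 mm above the bench: a bar 64 mm long (along x of this frame), 14 mm wide (along y) and 24 mm tall. 12 mm lies between its underside and the top of the boss. It turns with the handle and swings with the arm.
- clamp_handle (a joint): Turn of the T-handle, rad: 0 is slack, it grows clockwise seen from above to 1.25 at its stop (fully tightened; start at 0 to 0.2). Turning it from 0 to 1.25 lowers the spindle by 10 mm; at 0 the rubber foot is 5.5 mm above the knob of a seated lid, so over the lid it meets the knob at about 0.7 and then presses through a spring, up to 8 N. Turning takes under 0.2 N m; it stays where left.
- clamp_foot: The rubber-faced foot, 42 mm across, under the spindle; the origin is the centre of its underside. It presses on the lid's knob when the clamp is tightened.
- calculator: Bystander (mm): desk calculator, 125 x 78 x 17, lying left of the balance. Origin at the centre of its underside. Leave it alone.
- scissors: Bystander (mm): scissors, 166 long, lying flat at the right, beside the vice. Origin at the centre of its underside. Leave it alone.
- sieve_brush: Bystander (mm): flat wooden-handled brush, 232 long, lying at the left. Origin at the centre of its underside. Leave it alone.
- moisture_tin_6: Bystander (mm): closed round aluminium tin, 64 across and 42 tall, at the right behind the vice (the two tins may change places). Origin at the centre of its underside. Leave it alone.
- moisture_tin_7: Bystander (mm): a second closed aluminium tin, 64 across and 42 tall, in the same place. Origin at the centre of its underside. Leave it alone.
- stapler: Bystander (mm): desk stapler, 136 long and 48 tall, behind the shaker. Origin at the centre of its underside. Leave it alone.

How it is judged:
By the outcome, as a careful person would: the job done as asked, in the order asked, and still so for the second after the job is handed in, with the robot touching nothing.
It also fails if it takes over 72 s, if anything falls off the work surface, if the arm or the gripper's body presses on something with over 40 N, if the wrist force passes 120 N, or if a joint passes its speed limit or range.

## Working session

There is one attempt and no reset: what is moved stays moved. The work goes in short steps, Python scripts to look and compute and a tool call to move; the robot and the scene stay as the last step left them, time stands still between calls to the robot, and variables do not carry over. Pictures are saved under pics/ and viewed, at most 10 in all, crops included, and the job is handed in when it is done.

Besides the shell and the picture viewer there is one more tool, called after "Request:" as name(argument=value, ...) on one line, values as JSON. carry_out: Moves the arm, as the interface text tells. Its arguments: {"type":"object","properties":{"deltas":{"type":"array"},"force":{"type":"number"}},"required":["deltas"]}

```bash
mkdir -p pics; ls
python3 - <<'E'
from workcell import r
import cv2
o=r.observe();print(o)
for n in("scene","top"):
    cv2.imwrite(f"pics/{n}0.png",r.grab_frame(n));c=r.camera_info(n);print(n,c)
E
```

```text
pics
{'time_s': 0.0, 'q': array([-1.28500637e+00,  3.42695080e-01,  1.52502770e+00, -8.19637546e-06,
        1.27537715e+00, -1.46024563e-01]), 'joint_vel': array([ 0.00061656,  0.00024846,  0.00061326,  0.00102089, -0.00096856,
        0.00088465]), 'joint_efforts': array([-1.20577966e-03, -4.31238949e+01, -2.44214541e+01,  7.16224336e-02,
        5.59552107e-02, -1.09281798e-04]), 'tcp_pos': array([ 219.6031761 , -476.37892295,  202.95559925]), 'ee_rot': array([-7.51526911e-04,  9.76781897e-01,  2.14234821e-01, -5.65337344e-05]), 'contact_force': array([-0.30367897, -0.45666929, -0.3741851 ]), 'torque': array([ 0.00277755, -0.03742338,  0.02447846]), 'gripper_force': 0.0, 'width': 0.9995909397540201}
scene {'K': array([[446.97980372,   0.        , 324.07889396],
       [  0.        , 446.97980372, 205.79064435],
       [  0.        ,   0.        ,   1.        ]]), 'R': array([[-0.82401842, -0.56655875, -0.00219613],
       [-0.22104042,  0.3250514 , -0.91950134],
       [ 0.52166539, -0.75720061, -0.39308072]]), 't': array([ 520.54258543,  265.00192773, 1208.84696679])}
top {'K': array([[444.13305243,   0.        , 323.53471603],
       [  0.        , 444.13305243, 206.4167577 ],
       [  0.        ,   0.        ,   1.        ]]), 'R': array([[ 0.05253988, -0.99861391,  0.00313233],
       [-0.97668896, -0.05203958, -0.20825597],
       [ 0.20813032,  0.00788243, -0.97806934]]), 't': array([  65.10268693,  632.22876449, 1407.75249573])}
```

View pics/scene0.png

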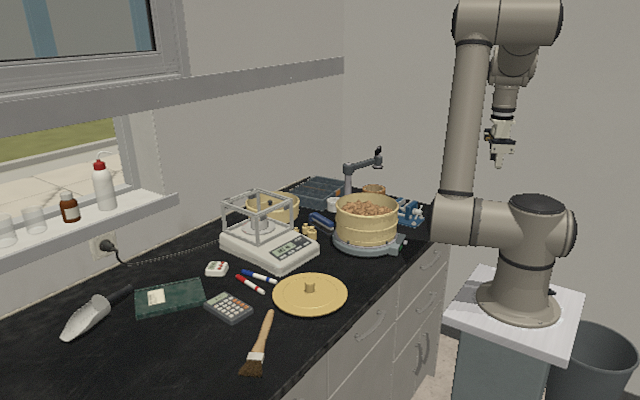

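View pics/top0.png

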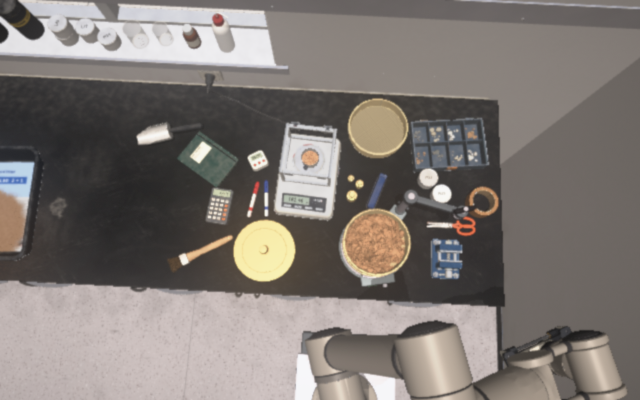

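The scene view shows the lid flat on the bench at left (310,293), and the sieves centre right (366,218). In the top view the lid is at (264,250), the sieve mouth at (376,243), the post at about (410,197), and the arm points right to about (463,210).

```bash
cat > h.py <<'E'
import cv2, numpy as np
from workcell import r
def cast(n_or_c,uv,z):
    c=r.camera_info(n_or_c) if isinstance(n_or_c,str) else n_or_c
    uv=np.atleast_2d(np.array(uv,float)); d=(np.linalg.inv(c["K"])@np.c_[uv,np.ones(len(uv))].T)
    C=-c["R"].T@c["t"]; d=(c["R"].T@d).T
    return C+d*((z-C[2])/d[:,2])[:,None]
def proj(c,X):
    p=c["K"]@(c["R"]@np.array(X,float)+c["t"]); return p[:2]/p[2]
def brass(im,uv):
    h=cv2.cvtColor(im,cv2.COLOR_BGR2HSV)
    m=cv2.inRange(h,(15,50,90),(35,255,255))
    cs,_=cv2.findContours(m,cv2.RETR_EXTERNAL,cv2.CHAIN_APPROX_NONE)
    cs=[c for c in cs if cv2.pointPolygonTest(cv2.convexHull(c),tuple(map(float,uv)),False)>0]
    return max(cs,key=cv2.contourArea)
def circ(P):   # circle fit on xy, robust
    from scipy.optimize import least_squares
    P=P[:,:2]; s=least_squares(lambda a:np.hypot(*(P-a[:2]).T)-a[2],[*P.mean(0),100],loss="soft_l1",f_scale=1.5)
    return s.x
E
python3 - <<'E'
from h import *
im=cv2.imread("pics/top0.png")
k=brass(im,(264,250))[:,0]
print("lid",circ(cast("top",cv2.convexHull(k)[:,0],16)))
k=brass(im,(376,243))[:,0]
print("sieve",circ(cast("top",k[k[:,1]<243],146)), cv2.boundingRect(k))
print("knob",cast("top",(264,249),48))
print("post",cast("top",(411,197),239),"hdl",cast("top",(464,210),267))
cv2.imwrite("pics/c.png",cv2.resize(im[160:300,220:500],None,fx=2.8,fy=2.8,interpolation=cv2.INTER_CUBIC))
E
```

```text
lid [479.17051763 291.24950293 107.84368008]
sieve [509.10397536 -70.24294767 105.13790648] (342, 208, 70, 69)
knob [[478.22046188 286.83321473  48.        ]]
post [[ 633.09549419 -158.00938706  239.        ]] hdl [[ 596.12282721 -304.27973763  267.        ]]
```

View pics/c.png

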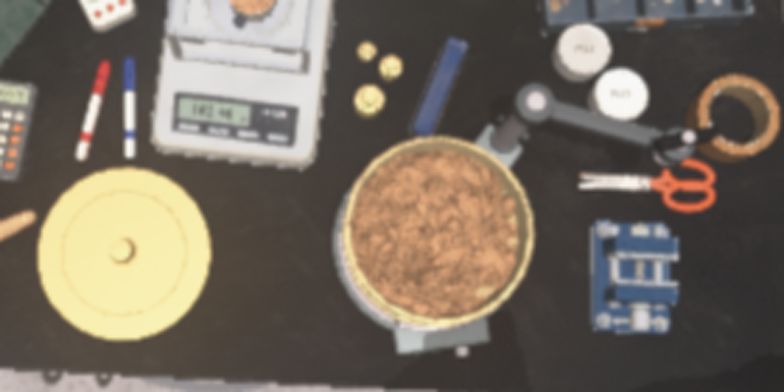

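Measured, with checks: the lid is at about (479,289), 559 from the base. The sieve is at (509,-70). The post at (633,-158) is 152 from the nest (155 nominal). The arm is about 151 long and swung to about 1.94 rad. I'm going above the lid.

Request:
carry_out(deltas=[{"grip": 1, "translation": [0.028, -0.029, 0], "turn": 0}, {"grip": 1, "translation": [0.056, -0.058, -0.005], "turn": 0}, {"grip": 1, "translation": [0.084, -0.087, -0.01], "turn": 0}, {"grip": 1, "translation": [0.112, -0.116, -0.015], "turn": 0}, {"grip": 1, "translation": [0.14, -0.145, -0.02], "turn": 0}, {"grip": 1, "translation": [0.168, -0.174, -0.02], "turn": 0}, {"grip": 1, "translation": [0.196, -0.203, -0.02], "turn": 0}, {"grip": 1, "translation": [0.224, -0.232, -0.02], "turn": 0}, {"grip": 1, "translation": [0.252, -0.261, -0.02], "turn": 0}, {"grip": 1, "translation": [0.28, -0.29, -0.02], "turn": 0}], force=30)

```text
time_s: 1.1
tcp_pos: [352.7, -94.6, 223.6]
ee_rot: [0.0, 0.977, 0.214, 0.0]
contact_force: [0.5, -1.1, -0.7]
width: 1.002
gripper_force: 0.0
```

Request:
carry_out(deltas=[{"grip": 1, "translation": [0.03, -0.032, 0], "turn": 0}, {"grip": 1, "translation": [0.06, -0.064, 0], "turn": 0}, {"grip": 1, "translation": [0.09, -0.096, 0], "turn": 0}, {"grip": 1, "translation": [0.12, -0.128, 0], "turn": 0}, {"grip": 1, "translation": [0.15, -0.16, 0], "turn": 0}, {"grip": 1, "translation": [0.18, -0.192, 0.0], "turn": 0}, {"grip": 1, "translation": [0.21, -0.224, 0.02], "turn": 0}, {"grip": 1, "translation": [0.24, -0.256, 0.04], "turn": 0}, {"grip": 1, "translation": [0.276, -0.297, 0.06], "turn": 0}, {"grip": 1, "translation": [0.276, -0.297, 0.06], "turn": 0}])

```text
time_s: 2.1
tcp_pos: [478.2, 292.5, 160.2]
ee_rot: [-0.0, 0.976, 0.216, -0.002]
contact_force: [0.0, 0.0, -0.2]
width: 1.001
gripper_force: 0.0
```

```bash
cat >> h.py <<'E'
from scipy.spatial.transform import Rotation as Ro
def pose():
    o=r.observe(); q=o["ee_rot"]; return o, Ro.from_quat([q[1],q[2],q[3],q[0]]).as_matrix()
def to(X):  # tool-frame shift to a world point
    o,R=pose(); return np.round(R.T@(np.array(X,float)-o["tcp_pos"]),1)
E
python3 - <<'E'
from h import *
o,R=pose(); print(o["time_s"],o["tcp_pos"],R.round(3),o["q"].round(2),o["contact_force"])
c=r.camera_info("wrist"); im=r.grab_frame("wrist"); cv2.imwrite("pics/w1.png",im)
print("cam pos",-c["R"].T@c["t"], "knob px",proj(c,[479,289,50]))
np.save("w1.npy",np.array([c["K"],c["R"],np.tile(c["t"],(3,1))]))
E
```

```text
2.1 [478.20002687 292.50803493 160.21444598] [[ 0.907  0.422 -0.004]
 [ 0.422 -0.907 -0.001]
 [-0.004 -0.001 -1.   ]] [0.41 0.45 1.49 0.   1.21 1.55] [ 0.03986788  0.03621279 -0.23641934]
cam pos [547.46713842 324.85433652 339.9748432 ] knob px [318.86130066 187.5719428 ]
```

View pics/w1.png

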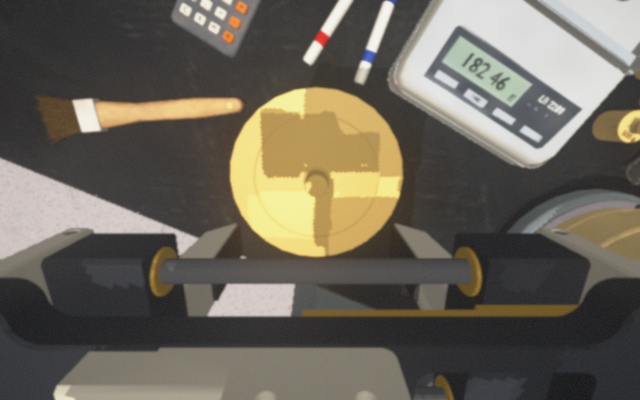

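The wrist view shows the whole lid, rim from about (231,172) to (404,172) and top (315,87), with the knob at about (318,183). I'll fit the rim.

Run:
```python
from h import *
a=np.load("w1.npy"); c=dict(K=a[0],R=a[1],t=a[2][0]); im=cv2.imread("pics/w1.png")
k=cv2.convexHull(brass(im,(317,165)))[:,0]; k=k[k[:,1]<225]; s=circ(cast(c,k,16)); print(s)
print(cast(c,(318,183),50)); print("shift",to([s[0],s[1],26]))
```

```text
[478.38246902 292.67138737 104.57807293]
[[483.20434277 291.99552844  50.        ]]
shift [  1.2  -0.9 134.8]
```

Request:
carry_out(deltas=[{"grip": 1, "translation": [0, 0, 0.03], "turn": 0}, {"grip": 1, "translation": [0, 0, 0.06], "turn": 0}, {"grip": 1, "translation": [0, 0, 0.09], "turn": 0}, {"grip": 1, "translation": [0, 0, 0.115], "turn": 0}, {"grip": 1, "translation": [0, 0, 0.127], "turn": 0}, {"grip": 1, "translation": [0, 0, 0.134], "turn": 0}, {"grip": 1, "translation": [0, 0, 0.134], "turn": 0}, {"grip": 0.5, "translation": [0, 0, 0.134], "turn": 0}, {"grip": 0.2, "translation": [0, 0, 0.134], "turn": 0}, {"grip": 0.2, "translation": [0, 0, 0.134], "turn": 0}], force=40)

```text
time_s: 3.15
tcp_pos: [479.6, 289.2, 30.5]
ee_rot: [-0.0, 0.977, 0.214, 0.001]
contact_force: [0.7, -0.2, -0.8]
width: 0.791
gripper_force: 0.0
```

Request:
carry_out(deltas=[{"grip": 0.2, "translation": [0, 0, 0], "turn": 0}, {"grip": 0.2, "translation": [0, 0, 0], "turn": 0}, {"grip": 0.2, "translation": [0, 0, 0], "turn": 0}, {"grip": 0.2, "translation": [0, 0, 0], "turn": 0}, {"grip": 0.2, "translation": [0, 0, 0], "turn": 0}, {"grip": 0.2, "translation": [0, 0, -0.003], "turn": 0}, {"grip": 0.2, "translation": [0, 0, -0.008], "turn": 0}, {"grip": 0.2, "translation": [0, 0, -0.015], "turn": 0}, {"grip": 0.2, "translation": [0, 0, -0.02], "turn": 0}, {"grip": 0.2, "translation": [0, 0, -0.02], "turn": 0}])

```text
time_s: 4.15
tcp_pos: [479.7, 289.3, 50.8]
ee_rot: [-0.0, 0.977, 0.214, 0.001]
contact_force: [1.0, -0.2, -0.3]
width: 0.198
gripper_force: 0.0
```

The fingers are slow (about 0.7/s), so they closed after I had already lifted and the lid was untouched. I'll raise, reopen and redo the grasp.

Request:
carry_out(deltas=[{"grip": 0.8, "translation": [0, 0, -0.006], "turn": 0}, {"grip": 0.8, "translation": [0, -0.001, -0.006], "turn": 0}, {"grip": 0.8, "translation": [0, -0.002, -0.006], "turn": 0}, {"grip": 0.8, "translation": [0, -0.002, -0.006], "turn": 0}, {"grip": 0.8, "translation": [0, -0.002, -0.006], "turn": 0}, {"grip": 0.8, "translation": [0, -0.002, -0.006], "turn": 0}, {"grip": 0.8, "translation": [0, -0.002, -0.006], "turn": 0}, {"grip": 0.8, "translation": [0, -0.002, -0.006], "turn": 0}, {"grip": 0.8, "translation": [0, -0.002, -0.006], "turn": 0}, {"grip": 0.8, "translation": [0, -0.002, -0.006], "turn": 0}])

```text
time_s: 5.15
tcp_pos: [478.2, 290.8, 55.6]
ee_rot: [0.0, 0.977, 0.214, -0.0]
contact_force: [0.0, 0.4, -0.1]
width: 0.8
gripper_force: 0.0
```

Run:
```python
from h import *
o,R=pose(); print(o["tcp_pos"],o["width"])
c=r.camera_info("wrist"); im=r.grab_frame("wrist"); cv2.imwrite("pics/w2.png",im)
k=cv2.convexHull(brass(im,proj(c,[479,310,16])))[:,0]; print(len(k),k.min(0),k.max(0)); k=k[(k[:,1]<200)]
print(circ(cast(c,k,16)))
it=r.grab_frame("top"); k=cv2.convexHull(brass(it,(264,250)))[:,0]; print("top",circ(cast("top",k,16)),cv2.boundingRect(k))
```

```text
[478.22182233 290.77078225  55.56907872] 0.7997087926096873
40 [181  72] [439 295]
[479.12972082 292.92450945 103.54683674]Traceback (most recent call last):
  File "<stdin>", line 6, in <module>
  File "h.py", line 15, in brass
    return max(cs,key=cv2.contourArea)
ValueError: max() iterable argument is empty
```

View pics/w2.png

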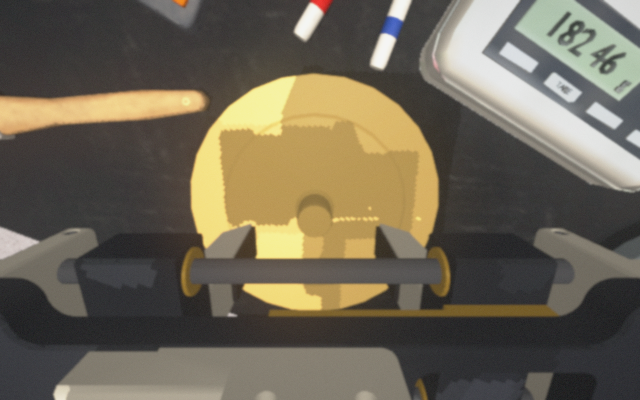

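The picture shows the lid undisturbed, with the knob at (315,214) between the open fingers. The fit gives its centre as (479,293) and radius as 103.5, which matches the lid. I'll shift by (2,-1.5), go down 30 and close.

Request:
carry_out(deltas=[{"grip": 0.8, "translation": [0.002, -0.0015, 0.008], "turn": 0}, {"grip": 0.8, "translation": [0.002, -0.0015, 0.016], "turn": 0}, {"grip": 0.8, "translation": [0.002, -0.0015, 0.024], "turn": 0}, {"grip": 0.8, "translation": [0.002, -0.0015, 0.03], "turn": 0}, {"grip": 0.8, "translation": [0.002, -0.0015, 0.03], "turn": 0}, {"grip": 0.2, "translation": [0.002, -0.0015, 0.03], "turn": 0}, {"grip": 0.2, "translation": [0.002, -0.0015, 0.03], "turn": 0}, {"grip": 0.2, "translation": [0.002, -0.0015, 0.03], "turn": 0}, {"grip": 0.2, "translation": [0.002, -0.0015, 0.03], "turn": 0}, {"grip": 0.2, "translation": [0.002, -0.0015, 0.03], "turn": 0}], force=40)

```text
time_s: 6.25
tcp_pos: [479.5, 293.0, 25.8]
ee_rot: [0.0, 0.977, 0.214, 0.0]
contact_force: [0.1, -0.4, -0.7]
width: 0.414
gripper_force: 0.0
```

Request:
carry_out(deltas=[{"grip": 0.2, "translation": [0, 0, 0], "turn": 0}, {"grip": 0.2, "translation": [0, 0, 0], "turn": 0}, {"grip": 0.2, "translation": [0, 0, 0], "turn": 0}, {"grip": 0.2, "translation": [0, 0, 0], "turn": 0}, {"grip": 0.2, "translation": [0, 0, 0], "turn": 0}, {"grip": 0.2, "translation": [0, 0, 0], "turn": 0}, {"grip": 0.2, "translation": [0, 0, 0], "turn": 0}, {"grip": 0.2, "translation": [0, 0, 0], "turn": 0}, {"grip": 0.2, "translation": [0, 0, 0], "turn": 0}, {"grip": 0.2, "translation": [0, 0, 0], "turn": 0}])

```text
time_s: 7.25
tcp_pos: [479.9, 293.1, 26.6]
ee_rot: [0.0, 0.977, 0.214, 0.001]
contact_force: [-0.3, -2.2, 6.5]
width: 0.199
gripper_force: 3.6
```

Width 0.199 is less than the knob's 0.29, so I'll look.

Run:
```python
from h import *
o,R=pose(); print(o["tcp_pos"],o["width"],o["gripper_force"],o["contact_force"])
im=r.grab_frame("wrist"); s=r.grab_frame("scene")
a=cv2.resize(im,(520,325)); b=cv2.resize(s[240:340,240:400],(520,325),interpolation=cv2.INTER_CUBIC)
cv2.imwrite("pics/d.png",np.vstack([b[:270],a]))
```

```text
[479.90156414 293.05213845  26.61267294] 0.19948896266210575 3.646342120587178 [-0.27268837 -2.17354222  6.53050709]
```

View pics/d.png

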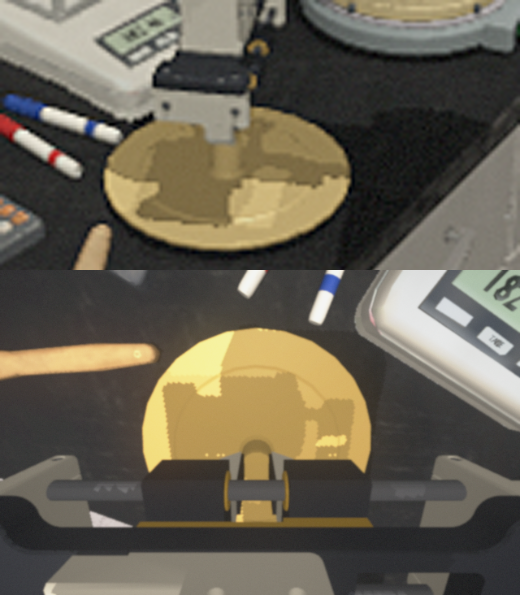

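Run:
```python
from h import *
o,R=pose(); T=o["tcp_pos"]; c=r.camera_info("scene"); f=lambda X:((proj(c,X)-[240,240])*3.25).round()
w=r.camera_info("wrist"); g=lambda X:(proj(w,X)*[.8125,.8125]+[0,270]).round()
for n,X in dict(tip1=T+9*R[:,1],tip2=T-9*R[:,1],base=[479,293,16],mid=[479,293,23],top=[479,293,50]).items(): print(n,f(X),g(X))
im=r.grab_frame("wrist"); k=cv2.convexHull(brass(im,(300,120)))[:,0]; k=k[k[:,1]<190]; print(circ(cast(w,k,16)),o["width"],o["joint_efforts"].round(1))
```

```text
tip1 [227. 155.] [267. 455.]
tip2 [223. 167.] [246. 455.]
base [226. 172.] [256. 451.]
mid [226. 165.] [256. 454.]
top [225. 138.] [256. 468.]
[479.37075974 293.6961844  103.19964596] 0.1977659835780406 [  0.3 -46.9 -18.    0.2  -0.6  -0. ]
```

Geometrically the fingers straddle the knob: the inner gap in the image is about 27 mm. The width is sitting at my 0.2 command, so I'll command it fully shut.

Request:
carry_out(deltas=[{"grip": 0, "translation": [0, 0, 0], "turn": 0}, {"grip": 0, "translation": [0, 0, 0], "turn": 0}, {"grip": 0, "translation": [0, 0, 0], "turn": 0}, {"grip": 0, "translation": [0, 0, 0], "turn": 0}, {"grip": 0, "translation": [0, 0, 0], "turn": 0}, {"grip": 0, "translation": [0, 0, 0], "turn": 0}, {"grip": 0, "translation": [0, 0, 0], "turn": 0}, {"grip": 0, "translation": [0, 0, 0], "turn": 0}, {"grip": 0, "translation": [0, 0, 0], "turn": 0}, {"grip": 0, "translation": [0, 0, 0], "turn": 0}], force=40)

```text
time_s: 8.4
tcp_pos: [480.5, 293.5, 27.0]
ee_rot: [-0.0, 0.977, 0.214, 0.002]
contact_force: [-0.0, -0.2, 7.6]
width: 0.005
gripper_force: 4.0
```

Run:
```python
from h import *
o,R=pose(); print(o["tcp_pos"],o["width"],o["gripper_force"])
im=r.grab_frame("wrist"); s=r.grab_frame("scene")
I=cv2.INTER_CUBIC
b=cv2.resize(s[255:325,265:345],(640,560)[::1],interpolation=I)[:, :400] if 0 else cv2.resize(s[255:325,275:345],(400,400),interpolation=I)
a=cv2.resize(im[150:330,220:400],(400,400),interpolation=I)
cv2.imwrite("pics/e.png",np.hstack([b,a]))
```

```text
[480.52877306 293.45461349  26.95863826] 0.004618653419024338 4.027272034092562
```

View pics/e.png

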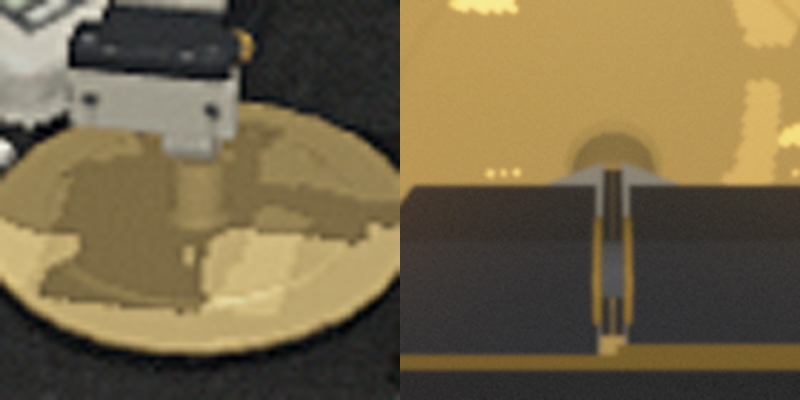

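The left crop shows the closed fingertip at (190,155) sitting on top of the knob at (200,165). The tip's front edge in the wrist crop, at (613,165), also fits tips at z≈50. So the tips end about 23 mm behind the nominal TCP. I'll back off, open, and go deeper while watching the force.

Request:
carry_out(deltas=[{"grip": 0.6, "translation": [0, 0, -0.008], "turn": 0}, {"grip": 0.6, "translation": [0, 0, -0.008], "turn": 0}, {"grip": 0.6, "translation": [0, 0, -0.008], "turn": 0}, {"grip": 0.6, "translation": [0, 0, -0.008], "turn": 0}, {"grip": 0.6, "translation": [0, 0, -0.008], "turn": 0}, {"grip": 0.6, "translation": [0, 0, -0.008], "turn": 0}, {"grip": 0.6, "translation": [0, 0, -0.008], "turn": 0}, {"grip": 0.6, "translation": [0, 0, -0.008], "turn": 0}, {"grip": 0.6, "translation": [0, 0, -0.008], "turn": 0}, {"grip": 0.6, "translation": [0, 0, 0], "turn": 0}])

```text
time_s: 9.5
tcp_pos: [480.2, 293.3, 26.2]
ee_rot: [-0.0, 0.977, 0.214, 0.001]
contact_force: [-0.1, 0.5, 0.1]
width: 0.598
gripper_force: 0.0
```

Run:
```python
from h import *
o,R=pose(); T=o["tcp_pos"]; print(T,o["width"],o["contact_force"])
w=r.camera_info("wrist"); im=r.grab_frame("wrist"); print(w["K"][0,0])
for d in (0,-12,-24,-36):
    print(d,[proj(w,T+s*o["width"]*46*R[:,1]+x*R[:,0]+d*R[:,2]).round() for s in(1,-1) for x in(9.5,)])
k=cv2.convexHull(brass(im,(300,120)))[:,0]; k=k[k[:,1]<190]; print(circ(cast(w,k,16)))
s=r.grab_frame("scene"); I=cv2.INTER_CUBIC
cv2.imwrite("pics/f.png",np.hstack([cv2.resize(s[255:325,275:345],(400,400),interpolation=I),cv2.resize(im[150:330,220:400],(400,400),interpolation=I)]))
```

```text
[480.18055429 293.33451531  26.19748497] 0.5979931603634449 [-0.0780804   0.52355404  0.11237414]
278.19389444456016
0 [array([356., 214.]), array([276., 214.])]
-12 [array([358., 221.]), array([273., 221.])]
-24 [array([361., 228.]), array([270., 228.])]
-36 [array([365., 236.]), array([267., 236.])]
[479.33473946 293.47970686 103.19461031]
```

View pics/f.png

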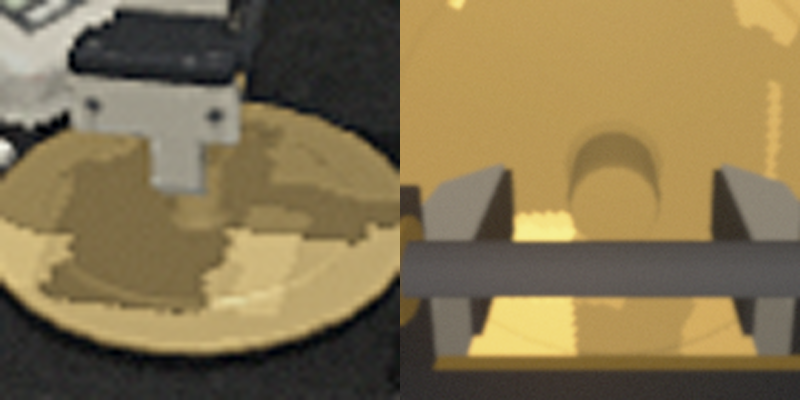

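The tips show at wrist px (270,224) and (360,224), which fits about 20–23 mm behind the reported TCP, and the lid hasn't moved. I'll go down 21 mm and grip.

Request:
carry_out(deltas=[{"grip": 0.6, "translation": [-0.001, 0, 0.004], "turn": 0}, {"grip": 0.6, "translation": [-0.001, 0, 0.008], "turn": 0}, {"grip": 0.6, "translation": [-0.001, 0, 0.012], "turn": 0}, {"grip": 0.6, "translation": [-0.001, 0, 0.016], "turn": 0}, {"grip": 0.6, "translation": [-0.001, 0, 0.019], "turn": 0}, {"grip": 0.6, "translation": [-0.001, 0, 0.021], "turn": 0}, {"grip": 0.6, "translation": [-0.001, 0, 0.021], "turn": 0}, {"grip": 0.4, "translation": [-0.001, 0, 0.021], "turn": 0}, {"grip": 0.2, "translation": [-0.001, 0, 0.021], "turn": 0}, {"grip": 0.1, "translation": [-0.001, 0, 0.021], "turn": 0}], force=40)

```text
time_s: 10.6
tcp_pos: [478.6, 292.6, 4.7]
ee_rot: [0.0, 0.977, 0.214, 0.0]
contact_force: [-0.0, 0.6, 0.1]
width: 0.387
gripper_force: 0.0
```

Request:
carry_out(deltas=[{"grip": 0, "translation": [0, 0, 0], "turn": 0}, {"grip": 0, "translation": [0, 0, 0], "turn": 0}, {"grip": 0, "translation": [0, 0, 0], "turn": 0}, {"grip": 0, "translation": [0, 0, 0], "turn": 0}, {"grip": 0, "translation": [0, 0, 0], "turn": 0}, {"grip": 0, "translation": [0, 0, 0], "turn": 0}, {"grip": 0, "translation": [0, 0, 0], "turn": 0}, {"grip": 0, "translation": [0, 0, 0], "turn": 0}, {"grip": 0, "translation": [0, 0, 0], "turn": 0}, {"grip": 0, "translation": [0, 0, 0], "turn": 0}])

```text
time_s: 11.6
tcp_pos: [478.6, 292.5, 4.7]
ee_rot: [0.0, 0.977, 0.214, 0.0]
contact_force: [-0.4, -2.0, 2.0]
width: 0.278
gripper_force: 40.0
```

Gripped at 40 N. I'll lift straight up, then carry partway to the sieve while turning the wrist so the camera sees it.

Request:
carry_out(deltas=[{"grip": 0, "translation": [0, 0, -0.004], "turn": 0}, {"grip": 0, "translation": [0, 0, -0.012], "turn": 0}, {"grip": 0, "translation": [0, 0, -0.03], "turn": 0}, {"grip": 0, "translation": [0, 0, -0.055], "turn": 0}, {"grip": 0, "translation": [0, 0, -0.08], "turn": 0}, {"grip": 0, "translation": [0, 0, -0.105], "turn": 0}, {"grip": 0, "translation": [0, 0, -0.13], "turn": 0}, {"grip": 0, "translation": [0, 0, -0.155], "turn": 0}, {"grip": 0, "translation": [0, 0, -0.175], "turn": 0}, {"grip": 0, "translation": [0, 0, -0.185], "turn": 0}])

```text
time_s: 12.6
tcp_pos: [478.8, 292.9, 191.6]
ee_rot: [-0.0, 0.977, 0.214, 0.001]
contact_force: [0.4, 0.0, -4.4]
width: 0.278
gripper_force: 40.0
```

Request:
carry_out(deltas=[{"grip": 0, "translation": [-0.004, 0.01, 0], "turn": 0.08}, {"grip": 0, "translation": [-0.011, 0.03, 0], "turn": 0.18}, {"grip": 0, "translation": [-0.018, 0.05, 0], "turn": 0.28}, {"grip": 0, "translation": [-0.025, 0.07, 0], "turn": 0.38}, {"grip": 0, "translation": [-0.032, 0.09, 0], "turn": 0.48}, {"grip": 0, "translation": [-0.04, 0.11, 0], "turn": 0.58}, {"grip": 0, "translation": [-0.047, 0.13, 0], "turn": 0.68}, {"grip": 0, "translation": [-0.054, 0.15, 0], "turn": 0.76}, {"grip": 0, "translation": [-0.058, 0.16, 0], "turn": 0.8}, {"grip": 0, "translation": [-0.058, 0.16, 0], "turn": 0.8}])

```text
time_s: 13.6
tcp_pos: [492.5, 122.1, 189.2]
ee_rot: [0.0, 0.983, -0.184, -0.001]
contact_force: [-0.4, 1.4, -3.5]
width: 0.277
gripper_force: 40.0
```

Run:
```python
from h import *
w=r.camera_info("wrist"); o,R=pose(); im=r.grab_frame("wrist"); cv2.imwrite("pics/w3.png",im)
print(o["tcp_pos"],o["width"],o["gripper_force"],R[:,0].round(3),o["q"].round(2))
print("rim px",[proj(w,[509+104.5*np.cos(a),-70+104.5*np.sin(a),146]).round() for a in np.arange(8)*np.pi/4], "lid",[proj(w,[*(o["tcp_pos"][:2]+103.5*np.array([np.cos(a),np.sin(a)])),o["tcp_pos"][2]+11]).round() for a in np.arange(8)*np.pi/4])
np.savez("w3.npz",**w)
t=r.grab_frame("top"); cv2.imwrite("pics/t3.png",t)
```

```text
[492.50408641 122.05129448 189.21920663] 0.277005156292606 39.99934019520879 [ 0.932 -0.361 -0.001] [ 0.09  0.32  1.59 -0.    1.23  2.03]
rim px [array([520., -54.]), array([424.,  39.]), array([411., 151.]), array([469., 219.]), array([561., 221.]), array([650., 156.]), array([690.,  46.]), array([640., -50.])] lid [array([250.,  75.]), array([163., 171.]), array([178., 283.]), array([261., 349.]), array([366., 351.]), array([451., 288.]), array([472., 178.]), array([391.,  78.])]
```

View pics/w3.png

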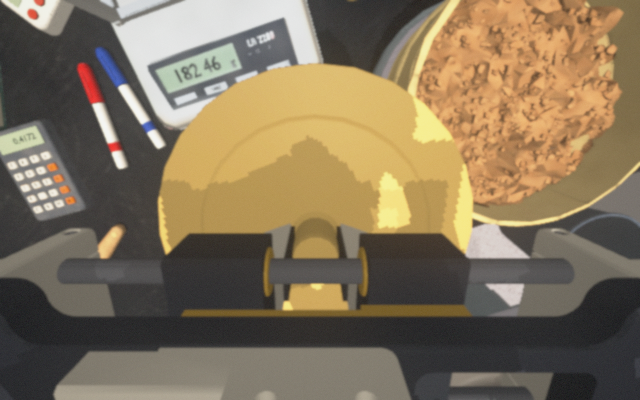

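The wrist view shows the lid held level, with the sieve mouth at right. The lower rim arc runs from about (475,215) via (530,224) to (640,175), about where it was predicted. I'll fit that arc.

```bash
cat >> h.py <<'E'
def rimfit(im,c,c0,z,angs,R=104.5,dbg=0):
    from scipy.optimize import least_squares
    hsv=cv2.cvtColor(im,cv2.COLOR_BGR2HSV); m=cv2.inRange(hsv,(13,45,90),(38,255,255))
    P=[]
    for a in np.radians(angs):
        u=np.array([np.cos(a),np.sin(a)]); px=None; 
        for rr in np.arange(118,90,-.25):
            p=proj(c,[*(c0+rr*u),z])
            x,y=int(round(p[0])),int(round(p[1]))
            if 0<=x<640 and 0<=y<400 and m[y,x]:
                if rr<117.5: P.append(c0+rr*u)
                break
    P=np.array(P); s=least_squares(lambda q:np.hypot(*(P-q).T)-R,c0,loss="soft_l1",f_scale=1).x
    return s,len(P),np.median(abs(np.hypot(*(P-s).T)-R)),np.hypot(*(P-s).T).round(1)
E
python3 - <<'E'
from h import *
w=dict(np.load("w3.npz")); im=cv2.imread("pics/w3.png"); c0=np.array([509.,-70])
print(rimfit(im,w,c0,146,range(165,232,2)))
for f in("top0","t3"): print(f,rimfit(cv2.imread(f"pics/{f}.png"),r.camera_info("top"),c0,146,range(-55,90,4)))
print("lid top0",rimfit(cv2.imread("pics/top0.png"),r.camera_info("top"),np.array([479,293.]),16,range(0,360,6),103.5)[:3])
E
```

```text
(array([509.79826464, -65.72379076]), 32, np.float64(0.8338449234458452), array([103. , 103.7, 116. , 117. , 116.1, 103.5, 103.9, 104.3, 104. ,
       103.6, 103.5, 104.4, 104.5, 104.7, 105.1, 104.5, 104.1, 104.7,
       104.6, 104.5, 104.6, 105. , 105.3, 105.4, 105. , 105.7, 106.5,
       106.1, 103.2,  99.8,  96.9,  94.2]))
top0 (array([511.14832882, -69.18176449]), 37, np.float64(0.7988669431246649), array([106. , 106.6, 106.7, 103. , 104.6, 102.5, 104.8, 103.7, 103.4,
       107. , 104.1, 105.3, 103.5, 105.7, 105.1, 105. , 102.3, 103.2,
       104.7, 103.7, 105. , 103.7, 103.3, 103.8, 105.3, 105.2, 106.2,
       104.1, 104.7, 105.3, 104.9, 104.7, 105.1, 103. , 104.6, 103.5,
       105.9]))
t3 (array([511.84172471, -68.73126819]), 30, np.float64(1.0373249370638078), array([106. , 106.5, 106.5, 102.8, 104.4, 102.2, 104.5, 103.3, 102.9,
       106.5, 103.6, 104.7, 106.1, 105. , 104.4, 104.3, 101.5, 102.4,
       103.9, 106.1, 105.6, 105.4, 105.9, 103. , 104.5, 104.3, 105.4,
       104.5, 103.9, 104.5]))
lid top0 (array([478.61874723, 290.91274857]), 59, np.float64(4.437750866236641))
```

Run:
```python
from h import *
w=dict(np.load("w3.npz")); im=cv2.imread("pics/w3.png")
for c0 in ([509,-70],[510,-67]):
  for R in (104.5,105): print(rimfit(im,w,np.array(c0,float),146,range(176,219,1),R)[:3])
hsv=cv2.cvtColor(im,cv2.COLOR_BGR2HSV)
# inner-edge/left arc profile
for a in (75,90,105):
    u=np.array([np.cos(np.radians(a)),np.sin(np.radians(a))])
    L=[]
    for rr in range(92,116,2):
        p=proj(w,[*(np.array([510,-68])+rr*u),146]).round().astype(int)
        if 0<=p[0]<640 and 0<=p[1]<400: L.append((rr,*map(int,hsv[p[1],p[0]])))
    print(a,L)
```

```text
(array([510.5234221 , -68.47890262]), 42, np.float64(0.2885169861922776))
(array([511.00901806, -68.32210592]), 42, np.float64(0.28888885755068827))
(array([510.44789018, -68.30502335]), 43, np.float64(0.291650692319422))
(array([510.93896727, -68.16257668]), 43, np.float64(0.29348653368114697))
75 [(92, 27, 105, 245), (94, 23, 127, 230), (96, 21, 132, 219), (98, 20, 134, 219), (100, 20, 132, 219), (102, 20, 131, 220), (104, 20, 134, 219), (106, 21, 128, 221), (108, 21, 135, 219), (110, 21, 131, 220), (112, 20, 131, 220), (114, 21, 131, 220)]
90 [(92, 21, 137, 217), (94, 20, 138, 218), (96, 20, 137, 218), (98, 20, 136, 218), (100, 21, 137, 218), (102, 20, 135, 218), (104, 20, 135, 217), (106, 20, 136, 216), (108, 20, 135, 217), (110, 20, 143, 209), (112, 20, 139, 214), (114, 20, 133, 221)]
105 [(92, 20, 136, 216), (94, 21, 138, 216), (96, 20, 139, 215), (98, 20, 138, 216), (100, 20, 138, 215), (102, 20, 137, 216), (104, 20, 138, 192), (106, 19, 141, 185), (108, 20, 140, 190), (110, 20, 138, 188), (112, 20, 140, 188), (114, 20, 142, 187)]
```

The sieve is at (510.7,-68.5), and the top view agrees. I'm moving over it.

Request:
carry_out(deltas=[{"grip": 0, "translation": [0.006, 0.012, 0], "turn": 0}, {"grip": 0, "translation": [0.016, 0.032, 0], "turn": 0}, {"grip": 0, "translation": [0.028, 0.056, 0], "turn": 0}, {"grip": 0, "translation": [0.04, 0.08, 0], "turn": 0}, {"grip": 0, "translation": [0.052, 0.104, 0], "turn": 0}, {"grip": 0, "translation": [0.064, 0.128, 0], "turn": 0}, {"grip": 0, "translation": [0.074, 0.15, 0], "turn": 0}, {"grip": 0, "translation": [0.082, 0.166, 0], "turn": 0}, {"grip": 0, "translation": [0.085, 0.171, 0], "turn": 0}, {"grip": 0, "translation": [0.085, 0.171, 0], "turn": 0}])

```text
time_s: 14.7
tcp_pos: [510.6, -67.4, 189.5]
ee_rot: [-0.0, 0.983, -0.183, -0.0]
contact_force: [0.4, 0.8, -3.7]
width: 0.277
gripper_force: 40.0
```

Request:
carry_out(deltas=[{"grip": 0, "translation": [0, 0, 0.004], "turn": 0}, {"grip": 0, "translation": [0, 0, 0.01], "turn": 0}, {"grip": 0, "translation": [0, 0, 0.016], "turn": 0}, {"grip": 0, "translation": [0, 0, 0.022], "turn": 0}, {"grip": 0, "translation": [0, 0, 0.026], "turn": 0}, {"grip": 0, "translation": [0, 0, 0.03], "turn": 0}, {"grip": 0, "translation": [0, 0, 0.03], "turn": 0}, {"grip": 0, "translation": [0, 0, 0.03], "turn": 0}, {"grip": 0, "translation": [0, 0, 0.03], "turn": 0}, {"grip": 0, "translation": [0, 0, 0.03], "turn": 0}])

```text
time_s: 15.7
tcp_pos: [510.7, -67.2, 159.9]
ee_rot: [0.0, 0.983, -0.183, 0.0]
contact_force: [0.0, -0.6, -3.4]
width: 0.277
gripper_force: 40.0
```

Run:
```python
from h import *
o,R=pose(); print(o["tcp_pos"],o["contact_force"].round(1),R[:,0].round(3),o["gripper_force"],to([509.9,-68.2,138.7]))
# lid disc in wrist view -> lid centre
w=r.camera_info("wrist"); im=r.grab_frame("wrist"); z=o["tcp_pos"][2]+11.3
k=cv2.convexHull(brass(im,(300,130)))[:,0]; k=k[(k[:,1]<200)&(k[:,0]>5)&(k[:,0]<634)]; print(circ(cast(w,k,z)),k.min(0),k.max(0))
```

```text
[510.69452625 -67.22257289 159.8815204 ] [ 0.  -0.6 -3.4] [ 0.933 -0.36   0.001] 39.999037811066955 [-0.4  1.2 21.2]
[510.73720817 -66.53490591 103.40153991] [157  62] [474 197]
```

Request:
carry_out(deltas=[{"grip": 0, "translation": [0.0005, 0.0015, 0.002], "turn": 0}, {"grip": 0, "translation": [0.0005, 0.0015, 0.005], "turn": 0}, {"grip": 0, "translation": [0.0005, 0.0015, 0.007], "turn": 0}, {"grip": 0, "translation": [0.0005, 0.0015, 0.009], "turn": 0}, {"grip": 0, "translation": [0.0005, 0.0015, 0.011], "turn": 0}, {"grip": 0, "translation": [0.0005, 0.0015, 0.012], "turn": 0}, {"grip": 0, "translation": [0.0005, 0.0015, 0.013], "turn": 0}, {"grip": 0, "translation": [0.0005, 0.0015, 0.014], "turn": 0}, {"grip": 0, "translation": [0.0005, 0.0015, 0.014], "turn": 0}, {"grip": 0, "translation": [0.0005, 0.0015, 0.014], "turn": 0}])

```text
time_s: 16.75
tcp_pos: [510.5, -68.7, 145.7]
ee_rot: [0.0, 0.983, -0.183, 0.0]
contact_force: [0.0, 0.8, -4.4]
width: 0.279
gripper_force: 40.0
```

Five mm into the mouth with no contact. I'll lower the rest gently.

Request:
carry_out(deltas=[{"grip": 0, "translation": [0, 0, 0.002], "turn": 0}, {"grip": 0, "translation": [0, 0, 0.003], "turn": 0}, {"grip": 0, "translation": [0, 0, 0.004], "turn": 0}, {"grip": 0, "translation": [0, 0, 0.005], "turn": 0}, {"grip": 0, "translation": [0, 0, 0.006], "turn": 0}, {"grip": 0, "translation": [0, 0, 0.007], "turn": 0}, {"grip": 0, "translation": [0, 0, 0.0075], "turn": 0}, {"grip": 0, "translation": [0, 0, 0.0075], "turn": 0}, {"grip": 0, "translation": [0, 0, 0.0075], "turn": 0}, {"grip": 0, "translation": [0, 0, 0.0075], "turn": 0}])

```text
time_s: 17.75
tcp_pos: [510.5, -68.7, 138.7]
ee_rot: [0.0, 0.983, -0.183, 0.0]
contact_force: [-3.7, 1.0, 4.9]
width: 0.277
gripper_force: 40.0
```

Seated at exactly the predicted height. I'll release, rise, and go look at the clamp arm.

Request:
carry_out(deltas=[{"grip": 0.55, "translation": [0, 0, -0.001], "turn": 0}, {"grip": 0.55, "translation": [0, 0, -0.001], "turn": 0}, {"grip": 0.55, "translation": [0, 0, -0.001], "turn": 0}, {"grip": 0.55, "translation": [0, 0, -0.001], "turn": 0}, {"grip": 0.55, "translation": [0, 0, -0.001], "turn": 0}, {"grip": 0.55, "translation": [0, 0, -0.02], "turn": 0}, {"grip": 0.55, "translation": [0, 0, -0.05], "turn": 0}, {"grip": 0.55, "translation": [0, 0, -0.09], "turn": 0}, {"grip": 0.55, "translation": [0, 0, -0.13], "turn": 0}, {"grip": 0.55, "translation": [0, 0, -0.145], "turn": 0}])

```text
time_s: 18.75
tcp_pos: [511.8, -69.1, 287.3]
ee_rot: [0.0, 0.983, -0.183, 0.003]
contact_force: [-0.1, 0.6, -0.8]
width: 0.548
gripper_force: 0.0
```

Request:
carry_out(deltas=[{"grip": 0.55, "translation": [0.01, 0.017, 0], "turn": 0}, {"grip": 0.55, "translation": [0.025, 0.042, 0], "turn": 0}, {"grip": 0.55, "translation": [0.04, 0.068, 0], "turn": 0}, {"grip": 0.55, "translation": [0.055, 0.094, 0], "turn": 0}, {"grip": 0.55, "translation": [0.062, 0.106, 0], "turn": 0}, {"grip": 0.55, "translation": [0.062, 0.106, 0], "turn": 0}, {"grip": 0.55, "translation": [0.062, 0.106, 0], "turn": 0}, {"grip": 0.55, "translation": [0.062, 0.106, 0], "turn": 0}, {"grip": 0.55, "translation": [0.062, 0.106, 0], "turn": 0}, {"grip": 0.55, "translation": [0.062, 0.106, 0], "turn": 0}])

```text
time_s: 19.75
tcp_pos: [530.2, -189.1, 283.4]
ee_rot: [0.0, 0.983, -0.182, 0.0]
contact_force: [-0.1, -0.2, -0.7]
width: 0.548
gripper_force: 0.0
```

Run:
```python
from h import *
w=r.camera_info("wrist"); o,R=pose(); im=r.grab_frame("wrist"); np.savez("w4.npz",**w); cv2.imwrite("pics/w4.png",im)
print(o["tcp_pos"],o["contact_force"],R[:,0].round(3),o["q"].round(2),"cam",-w["R"].T@w["t"])
print("post",proj(w,[635,-160,239]),"handle",proj(w,[595,-310,267]))
```

```text
[ 530.19770539 -189.05265861  283.40242092] [-0.06927604 -0.16249507 -0.7426659 ] [ 0.933 -0.359  0.   ] [-0.48  0.37  1.27  0.    1.51  1.46] cam [ 600.63676715 -215.22934239  463.47845072]
post [231.40277842  97.6134731 ] handle [454.32280698  68.34234703]
```

View pics/w4.png

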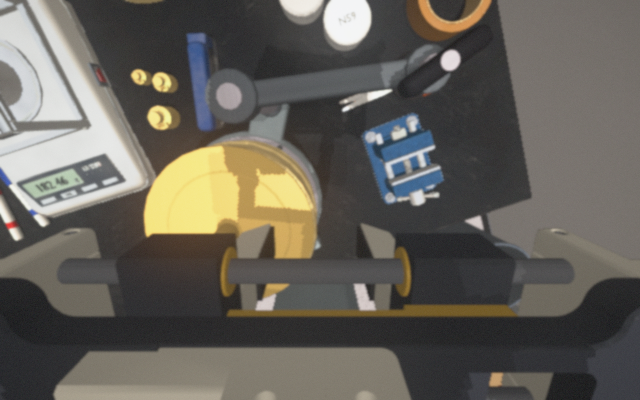

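The view shows the lid seated on the sieve, the hub at (230,95), and the handle centre at (450,60) with ends at (403,93) and (488,30). The bar runs between them.

Run:
```python
from h import *
w=dict(np.load("w4.npz")); im=cv2.imread("pics/w4.png")
p=cast(w,(230,95),239)[0]; h=cast(w,(450,60),267)[0]; e=cast(w,[(403,93),(488,30)],267)
n=np.array([510.7,-68.5])
print("post",p,"d nest",np.hypot(*(p[:2]-n)),"handle",h,"d",np.hypot(*(h-p)[:2]),"len",np.linalg.norm(e[1]-e[0]))
az=np.arctan2(*(h-p)[1::-1]); a0=np.arctan2(*(n-p[:2])[::-1]); d=(e[1]-e[0]); hz=np.arctan2(d[1],d[0])
print("bar az",np.degrees(az),"nest az",np.degrees(a0),"swing",(az-a0)%6.283,"handle az",np.degrees(hz))
# bar edges mid: sample perpendicular at 75
gray=cv2.cvtColor(im,cv2.COLOR_BGR2GRAY)
print("lid check",circ(cast(w,cv2.convexHull(brass(im,(180,210)))[:,0][lambda:0] if 0 else (lambda k:k[(k[:,1]<215)&(k[:,0]<240)])(cv2.convexHull(brass(im,(180,210)))[:,0]),150)))
u=np.array([np.cos(az),np.sin(az)])
P=p[:2]+70*u; print("P70",P); o,R=pose(); yaw=az+np.pi; cur=np.arctan2(R[1,0],R[0,0])
print("shift",to([*P,283]),"turn",(cur-yaw+np.pi)%(2*np.pi)-np.pi)
```

```text
post [ 637.08242275 -159.82483991  239.        ] d nest 155.9254410495957 handle [ 600.8696073  -308.53196129  267.        ] d 153.05285345873577 len 62.45172134644955
bar az -103.68615270490118 nest az 144.14785601861914 swing 1.9574805493582224 handle az -74.40102904950999
lid check [500.42127182 -73.25809857 115.72568864]
P70 [ 620.52018935 -227.83728307]
shift [98.2  3.6  0.4] turn -1.6991473575884002
```

Request:
carry_out(deltas=[{"grip": 0.55, "translation": [0.01, 0, 0], "turn": -0.14}, {"grip": 0.55, "translation": [0.02, 0.001, 0], "turn": -0.28}, {"grip": 0.55, "translation": [0.03, 0.001, 0], "turn": -0.42}, {"grip": 0.55, "translation": [0.04, 0.002, 0], "turn": -0.56}, {"grip": 0.55, "translation": [0.05, 0.002, 0], "turn": -0.7}, {"grip": 0.55, "translation": [0.06, 0.002, 0], "turn": -0.84}, {"grip": 0.55, "translation": [0.07, 0.003, 0], "turn": -0.98}, {"grip": 0.55, "translation": [0.08, 0.003, 0], "turn": -1.12}, {"grip": 0.55, "translation": [0.09, 0.004, 0], "turn": -1.26}, {"grip": 0.55, "translation": [0.098, 0.004, 0], "turn": -1.4}])

```text
time_s: 20.8
tcp_pos: [620.6, -228.9, 283.0]
ee_rot: [-0.0, 0.868, 0.496, -0.0]
contact_force: [0.4, 1.2, -0.4]
width: 0.547
gripper_force: 0.0
```

Request:
carry_out(deltas=[{"grip": 0.55, "translation": [0, 0, 0], "turn": -0.14}, {"grip": 0.55, "translation": [0, 0, 0], "turn": -0.28}, {"grip": 0.55, "translation": [0, 0, 0], "turn": -0.3}, {"grip": 0.55, "translation": [0, 0, 0], "turn": -0.3}, {"grip": 0.55, "translation": [0, 0, 0.01], "turn": -0.3}, {"grip": 0.55, "translation": [0, 0, 0.02], "turn": -0.3}, {"grip": 0.55, "translation": [0, 0, 0.03], "turn": -0.3}, {"grip": 0.55, "translation": [0, 0, 0.03], "turn": -0.3}, {"grip": 0.55, "translation": [0, 0, 0.03], "turn": -0.3}, {"grip": 0.55, "translation": [0, 0, 0.03], "turn": -0.3}])

```text
time_s: 21.8
tcp_pos: [620.3, -229.1, 253.6]
ee_rot: [0.0, 0.786, 0.618, 0.0]
contact_force: [-0.3, -0.6, -0.4]
width: 0.55
gripper_force: 0.0
```

Run:
```python
from h import *
o,R=pose(); print(o["tcp_pos"],o["contact_force"].round(1),"yaw",np.degrees(np.arctan2(R[1,0],R[0,0])),o["q"].round(2))
print(to([620.5,-227.8,192]))
```

```text
[ 620.32956319 -229.05021905  253.56255396] [-0.3 -0.6 -0.4] yaw 76.29529166356595 [-0.47  0.58  1.   -0.    1.56 -0.23]
[ 1.3 -0.2 61.6]
```

Request:
carry_out(deltas=[{"grip": 0.55, "translation": [0.001, 0, 0.012], "turn": 0}, {"grip": 0.55, "translation": [0.001, 0, 0.024], "turn": 0}, {"grip": 0.55, "translation": [0.001, 0, 0.034], "turn": 0}, {"grip": 0.55, "translation": [0.001, 0, 0.044], "turn": 0}, {"grip": 0.55, "translation": [0.001, 0, 0.054], "turn": 0}, {"grip": 0.55, "translation": [0.001, 0, 0.061], "turn": 0}, {"grip": 0.4, "translation": [0.001, 0, 0.061], "turn": 0}, {"grip": 0.3, "translation": [0.001, 0, 0.061], "turn": 0}, {"grip": 0.3, "translation": [0.001, 0, 0.061], "turn": 0}, {"grip": 0.3, "translation": [0.001, 0, 0.061], "turn": 0}], force=10)

```text
time_s: 22.8
tcp_pos: [620.6, -228.1, 192.7]
ee_rot: [0.001, 0.786, 0.618, 0.0]
contact_force: [-0.1, -1.1, 0.3]
width: 0.306
gripper_force: 0.0
```

Run:
```python
from h import *
o,R=pose(); T=o["tcp_pos"]; print(T,o["width"],o["gripper_force"],o["contact_force"].round(1))
post=np.array([637.,-160.]); a0=np.radians(-103.7); 
print("post in tool",to([*post,T[2]]))
for k in range(11):
    s=-0.11*k; # turn per row 0.11 cw -> world az decreases
    P=post+70*np.array([np.cos(a0+s),np.sin(a0+s)]); print(k,-s,(to([*P,T[2]])).round(0))
```

```text
[ 620.63155302 -228.07668281  192.74871024] 0.3056669046733613 0.0 [-0.1 -1.1  0.3]
post in tool [70.  -0.2 -0. ]
0 0.0 [ 0. -0. -0.]
1 0.11 [ 0. -8. -0.]
2 0.22 [  2. -16.  -0.]
3 0.33 [  4. -23.  -0.]
4 0.44 [  7. -30.  -0.]
5 0.55 [ 10. -37.  -0.]
6 0.66 [ 15. -43.  -0.]
7 0.77 [ 20. -49.  -0.]
8 0.88 [ 25. -54.  -0.]
9 0.99 [ 32. -59.  -0.]
10 1.1 [ 38. -63.  -0.]
```

Straddling the bar. I'll swing it clockwise about the post, with radius 70 in the tool frame.

Request:
carry_out(deltas=[{"grip": 0.3, "translation": [0.0003, -0.007, 0], "turn": 0.1}, {"grip": 0.3, "translation": [0.0014, -0.0139, 0], "turn": 0.2}, {"grip": 0.3, "translation": [0.0031, -0.0207, 0], "turn": 0.3}, {"grip": 0.3, "translation": [0.0055, -0.0273, 0], "turn": 0.4}, {"grip": 0.3, "translation": [0.0086, -0.0336, 0], "turn": 0.5}, {"grip": 0.3, "translation": [0.0122, -0.0395, 0], "turn": 0.6}, {"grip": 0.3, "translation": [0.0165, -0.0451, 0], "turn": 0.7}, {"grip": 0.3, "translation": [0.0212, -0.0502, 0], "turn": 0.8}, {"grip": 0.3, "translation": [0.0265, -0.0548, 0], "turn": 0.9}, {"grip": 0.3, "translation": [0.0322, -0.0589, 0], "turn": 1.0}])

```text
time_s: 23.8
tcp_pos: [570.5, -183.8, 192.6]
ee_rot: [0.001, 0.987, 0.163, 0.0]
contact_force: [-1.8, -3.4, -0.9]
width: 0.299
gripper_force: 1.6
```

Request:
carry_out(deltas=[{"grip": 0.3, "translation": [0.0003, -0.007, 0], "turn": 0.1}, {"grip": 0.3, "translation": [0.0014, -0.0139, 0], "turn": 0.2}, {"grip": 0.3, "translation": [0.0031, -0.0207, 0], "turn": 0.3}, {"grip": 0.3, "translation": [0.0055, -0.0273, 0], "turn": 0.4}, {"grip": 0.3, "translation": [0.0086, -0.0336, 0], "turn": 0.5}, {"grip": 0.3, "translation": [0.0122, -0.0395, 0], "turn": 0.6}, {"grip": 0.3, "translation": [0.0165, -0.0451, 0], "turn": 0.7}, {"grip": 0.3, "translation": [0.0212, -0.0502, 0], "turn": 0.8}, {"grip": 0.3, "translation": [0.0238, -0.0526, 0], "turn": 0.85}, {"grip": 0.3, "translation": [0.0238, -0.0526, 0], "turn": 0.85}])

```text
time_s: 24.8
tcp_pos: [576.3, -125.0, 192.5]
ee_rot: [0.0, 0.967, -0.256, 0.0]
contact_force: [0.1, -0.2, -0.7]
width: 0.302
gripper_force: 0.0
```

Run:
```python
from h import *
o,R=pose(); T=o["tcp_pos"]; print(T,o["width"],o["gripper_force"],o["contact_force"].round(1),o["torque"].round(2))
print("post in tool",to([637,-160,T[2]]),"yaw",np.degrees(np.arctan2(R[1,0],R[0,0])),"want -35.9")
```

```text
[ 576.33377284 -124.9758671   192.48549245] 0.3016671382275507 0.0 [ 0.1 -0.2 -0.7] [0.1  0.05 0.  ]
post in tool [70.   0.4  0. ] yaw -29.683456727556596 want -35.9
```

Request:
carry_out(deltas=[{"grip": 0.3, "translation": [0, -0.002, 0], "turn": 0.03}, {"grip": 0.3, "translation": [0, -0.004, 0], "turn": 0.06}, {"grip": 0.3, "translation": [0.0003, -0.006, 0], "turn": 0.09}, {"grip": 0.3, "translation": [0.0005, -0.008, 0], "turn": 0.11}, {"grip": 0.3, "translation": [0.0007, -0.0095, 0], "turn": 0.11}, {"grip": 0.3, "translation": [0.001, -0.0105, 0], "turn": 0.11}, {"grip": 0.3, "translation": [0.001, -0.0115, 0], "turn": 0.11}, {"grip": 0.3, "translation": [0.001, -0.0125, 0], "turn": 0.11}, {"grip": 0.3, "translation": [0.001, -0.0125, 0], "turn": 0.11}, {"grip": 0.3, "translation": [0.001, -0.0125, 0], "turn": 0.11}])

```text
time_s: 25.8
tcp_pos: [582.0, -116.6, 192.1]
ee_rot: [0.002, 0.951, -0.309, -0.001]
contact_force: [-7.1, -7.0, 2.2]
width: 0.302
gripper_force: 4.8
```

Run:
```python
from h import *
o,R=pose(); T=o["tcp_pos"]; print(T,o["width"],o["gripper_force"],(R.T@o["contact_force"]).round(1),o["torque"].round(2))
print("post in tool",to([637,-160,T[2]]),"yaw",np.degrees(np.arctan2(R[1,0],R[0,0])))
```

```text
[ 581.95744343 -116.64693714  192.13715832] 0.30187824351232845 4.7682009637355804 [-1.6  9.8 -2.1] [-1.1   1.19  0.07]
post in tool [70.   2.7 -0. ] yaw -35.9801821709515
```

The bar is against its stop: 10 N × 70 mm, far above the 0.15 N m that moves it. I'll back off, open, rise, and go over the handle.

Request:
carry_out(deltas=[{"grip": 0.5, "translation": [0, 0.003, 0], "turn": 0}, {"grip": 0.5, "translation": [0, 0.003, 0], "turn": 0}, {"grip": 0.5, "translation": [0, 0.003, 0], "turn": 0}, {"grip": 0.5, "translation": [0, 0.003, 0], "turn": 0}, {"grip": 0.5, "translation": [0, 0.003, -0.01], "turn": 0}, {"grip": 0.5, "translation": [0, 0.003, -0.03], "turn": 0}, {"grip": 0.5, "translation": [0, 0.003, -0.05], "turn": 0}, {"grip": 0.5, "translation": [0, 0.003, -0.07], "turn": 0}, {"grip": 0.5, "translation": [0, 0.003, -0.09], "turn": 0}, {"grip": 0.5, "translation": [0, 0.003, -0.1], "turn": 0}])

```text
time_s: 26.8
tcp_pos: [582.2, -117.3, 294.9]
ee_rot: [0.0, 0.951, -0.309, 0.002]
contact_force: [0.2, -0.8, 0.1]
width: 0.501
gripper_force: 0.0
```

Run:
```python
from h import *
w=r.camera_info("wrist"); o,R=pose(); im=r.grab_frame("wrist"); T=o["tcp_pos"]
print(T,o["q"].round(2),"shift to nest",to([510.7,-68.5,T[2]]),"turn to -6.6:",np.arctan2(R[1,0],R[0,0])+.115)
print([proj(w,x).round() for x in([510.7,-68.5,267],[637,-160,239])])
t=r.grab_frame("top"); cv2.imwrite("pics/t5.png",t); s=r.grab_frame("scene"); cv2.imwrite("pics/s5.png",s)
for n,i in(("top",t),("scene",s)):
    c=r.camera_info(n); p=proj(c,[510.7,-68.5,255]); print(n,p)
    x,y=p.round().astype(int); m=(cv2.cvtColor(i,cv2.COLOR_BGR2GRAY)[y-16:y+17,x-20:x+21]<55)
    print("\n".join("".join("#" if v else "." for v in q) for q in m))
```

```text
[ 582.15041244 -117.33086668  294.85879096] [-0.33  0.42  1.15  0.    1.56  1.87] shift to nest [-86.8   2.5   0.3] turn to -6.6: -0.5129030190568258
[array([319., 306.]), array([319., 121.])]
top [380.14981569 235.8921221 ]
.........................................
.........................................
.........................................
.........................................
.........................................
.........................................
.........................................
.........................................
.........................................
.........................................
.........................................
.........................................
.........................................
.........................................
.........................................
.........................................
.........................................
.........................................
.........................................
.........................................
...................................
[... 1230 characters left out ...]
#################...........
...#####......################...........
.....#####...........#########...........
......#####............######............
........####.....#.........#.............
.........#########.......................
...........####.........#................
............####........##...............
.............####........#...............
...............##........#...............
................#........#...............
................#........................
................#........................
.........................................
.....#...................................
.....#####...............................
.....##########..........................
```

The scene mask shows the handle where it was predicted, with slope matching az≈-7°. I'm moving over it, then down astride it.

Request:
carry_out(deltas=[{"grip": 0.5, "translation": [-0.015, 0.0005, 0], "turn": -0.1}, {"grip": 0.5, "translation": [-0.03, 0.001, 0], "turn": -0.2}, {"grip": 0.5, "translation": [-0.045, 0.0015, 0], "turn": -0.3}, {"grip": 0.5, "translation": [-0.06, 0.002, 0], "turn": -0.4}, {"grip": 0.5, "translation": [-0.075, 0.0025, 0], "turn": -0.51}, {"grip": 0.5, "translation": [-0.087, 0.0025, 0], "turn": -0.51}, {"grip": 0.5, "translation": [-0.087, 0.0025, 0], "turn": -0.51}, {"grip": 0.5, "translation": [-0.087, 0.0025, 0], "turn": -0.51}, {"grip": 0.5, "translation": [-0.087, 0.0025, 0], "turn": -0.51}, {"grip": 0.5, "translation": [-0.087, 0.0025, 0], "turn": -0.51}])

```text
time_s: 27.95
tcp_pos: [509.9, -68.5, 291.8]
ee_rot: [0.0, 0.998, -0.06, -0.0]
contact_force: [0.0, 0.8, -0.6]
width: 0.504
gripper_force: 0.0
```

Run:
```python
from h import *
w=r.camera_info("wrist"); o,R=pose(); im=r.grab_frame("wrist"); T=o["tcp_pos"]; cv2.imwrite("pics/w6.png",im)
print(T,to([510.7,-68.5,224]),np.degrees(np.arctan2(R[1,0],R[0,0])))
u=np.array([np.cos(-.115),np.sin(-.115),0]); c=np.array([510.7,-68.5,267])
print([proj(w,c+s*u).round() for s in(-32,0,32)])
x,y=proj(w,c).astype(int); g=cv2.cvtColor(im,cv2.COLOR_BGR2GRAY)[y-90:y+30:3,x-60:x+61:3]
print("\n".join("".join("#" if v<45 else "." for v in q) for q in g))
```

```text
[509.93949748 -68.54656554 291.78519567] [ 0.8 -0.1 67.8] -6.836750682197956
[array([316., 251.]), array([316., 214.]), array([316., 173.])]
.........................................
.........................................
.........................................
.........................................
.........................................
.........................................
.........................................
.........................................
.........................................
.........................................
.........................................
.........................................
.........................................
.........................................
.........................................
.........................................
.........................................
.........................................
.........................................
.........................................
.........................................
.........................................
.........................................
.........................................
.........................................
.........................................
.........................................
.........................................
.........................................
.........................................
.........................................
.........................................
.........................................
.........................................
.........................................
.........................................
.........................................
.........................................
.........................................
.........................................
```

Run:
```python
from h import *
im=cv2.imread("pics/w6.png"); h=cv2.cvtColor(im,cv2.COLOR_BGR2HSV)
print("\n".join(str(y)+" "+"".join(format(min(int(v)//16,15),"x") for v in h[y,250:384:3,2]) for y in range(140,262,5)))
```

```text
140 bbbbbbbbbbccdddddddddddddbbbb666666666bdffedd
145 bbbbbbbbbbbbbbbbbbbbccbbbbbb656666666acdffedd
150 bbbbbbbbbbbbbbbbbbbbbbbbbbb7566666668bbbccddd
155 bbbbbbbbbbbbbbbbbbbbbbbbbb7555666668bbbbbcddd
160 bbbbbbbbbbbbbbbbbcdcbbbbb8555556558bbbbbcdddd
165 bbbbbbbbbbbbbbbbcdbbbbbb9556555557bbbbbeedede
170 decbbbbbbbddbbcdfdbba877556555558bbbbceffffff
175 febbbbbbcffffffffe85444444656569cbbbbefffffff
180 fedbbbbbfffffffff85644444455557ddbbbbffffffff
185 fecbbbbdffffffffe5554444445569edcbbbbdfffffff
190 ffcbbbbeffffffffc577444444556bfdcbbbbefffffff
195 ffcbbbcfffffffffe556444444565eebbbbcfffffffff
200 ffbbbbbbbbbccddfc777544444776bcbbbbdfffffffff
205 ffcbbbbbbbbbbbbba778644444877eeddbbffffffffff
210 ffddcddddcccbbbbba7858ddd877adddddeffffffffff
215 fedddccddddddddddbb96999989cddddddfffffffffff
220 fddddddcddddddddcbbb789985cdddddddfffffffffff
225 fdddcca9abcddddddbbb744444cddddddefeabeffffff
230 9a98888847ddccdddbbb844444cddddccfe4689999bd6
235 8888888536ddddddbabb844444bccddddfe4479988988
240 8888887346ddddddbbbb844444cdddddefe4458888898
245 8888884335cddddcbbbba54446cdddddffd4446888888
250 88888633349cddcbbbbbbccccddddddefe84344888888
255 8888733333334468aaabbcdddcccaa778863334588888
260 444444444444445444445545444444555455555555455
```

The handle runs vertically at px x≈318, rows 175–247, aligned with the tool as predicted. I'll descend and grip.

Request:
carry_out(deltas=[{"grip": 0.5, "translation": [0.001, 0, 0.015], "turn": 0}, {"grip": 0.5, "translation": [0.001, 0, 0.03], "turn": 0}, {"grip": 0.5, "translation": [0.001, 0, 0.045], "turn": 0}, {"grip": 0.5, "translation": [0.001, 0, 0.057], "turn": 0}, {"grip": 0.5, "translation": [0.001, 0, 0.065], "turn": 0}, {"grip": 0.5, "translation": [0.001, 0, 0.068], "turn": 0}, {"grip": 0.5, "translation": [0.001, 0, 0.068], "turn": 0}, {"grip": 0.3, "translation": [0.001, 0, 0.068], "turn": 0}, {"grip": 0.1, "translation": [0.001, 0, 0.068], "turn": 0}, {"grip": 0, "translation": [0.001, 0, 0.068], "turn": 0}], force=20)

```text
time_s: 29.0
tcp_pos: [510.8, -68.4, 224.6]
ee_rot: [0.0, 0.998, -0.059, 0.0]
contact_force: [0.5, -0.3, 1.0]
width: 0.288
gripper_force: 0.0
```

Request:
carry_out(deltas=[{"grip": 0, "translation": [0, 0, 0], "turn": 0}, {"grip": 0, "translation": [0, 0, 0], "turn": 0}, {"grip": 0, "translation": [0, 0, 0], "turn": 0}, {"grip": 0, "translation": [0, 0, 0], "turn": 0}, {"grip": 0, "translation": [0, 0, 0], "turn": 0}, {"grip": 0, "translation": [0, 0, 0], "turn": 0}, {"grip": 0, "translation": [0, 0, 0], "turn": 0}, {"grip": 0, "translation": [0, 0, 0], "turn": 0}, {"grip": 0, "translation": [0, 0, 0], "turn": 0}, {"grip": 0, "translation": [0, 0, 0], "turn": 0}])

```text
time_s: 30.0
tcp_pos: [510.4, -71.1, 224.4]
ee_rot: [0.002, 0.998, -0.059, 0.0]
contact_force: [-1.7, -9.5, 0.5]
width: 0.151
gripper_force: 20.0
```

Request:
carry_out(deltas=[{"grip": 0, "translation": [0, 0.0025, 0], "turn": 0.05}, {"grip": 0, "translation": [0, 0.0025, 0.001], "turn": 0.15}, {"grip": 0, "translation": [0, 0.0025, 0.002], "turn": 0.25}, {"grip": 0, "translation": [0, 0.0025, 0.003], "turn": 0.35}, {"grip": 0, "translation": [0, 0.0025, 0.004], "turn": 0.45}, {"grip": 0, "translation": [0, 0.0025, 0.0045], "turn": 0.55}, {"grip": 0, "translation": [0, 0.0025, 0.005], "turn": 0.65}, {"grip": 0, "translation": [0, 0.0025, 0.006], "turn": 0.75}, {"grip": 0, "translation": [0, 0.0025, 0.007], "turn": 0.85}, {"grip": 0, "translation": [0, 0.0025, 0.0075], "turn": 0.95}])

```text
time_s: 31.0
tcp_pos: [510.2, -72.9, 221.7]
ee_rot: [0.001, 0.86, -0.511, 0.003]
contact_force: [-15.7, -4.9, 33.2]
width: 0.15
gripper_force: 22.4
```

Run:
```python
from h import *
o,R=pose(); print(o["tcp_pos"],o["width"],o["gripper_force"],(R.T@o["contact_force"]).round(1),(R.T@o["torque"]).round(2),np.arctan2(R[1,0],R[0,0]),o["q"].round(2))
```

```text
[510.21485302 -72.89797314 221.68538648] 0.14990124913678113 22.35814243555069 [ -3.   16.1 -33.2] [-2.46 -0.51 -0.18] -1.0721944007775173 [-0.29  0.31  1.52 -0.    1.31  2.36]
```

The handle doesn't sink as far as I followed it: 33 N vertical. I'll relieve that, then turn on to the stop.

Request:
carry_out(deltas=[{"grip": 0, "translation": [0, 0.002, -0.003], "turn": 0}, {"grip": 0, "translation": [0, 0.004, -0.0055], "turn": 0}, {"grip": 0, "translation": [0, 0.004, -0.0055], "turn": 0.05}, {"grip": 0, "translation": [0, 0.004, -0.0055], "turn": 0.1}, {"grip": 0, "translation": [0, 0.004, -0.0055], "turn": 0.15}, {"grip": 0, "translation": [0, 0.004, -0.0055], "turn": 0.2}, {"grip": 0, "translation": [0, 0.004, -0.0055], "turn": 0.25}, {"grip": 0, "translation": [0, 0.004, -0.0055], "turn": 0.25}, {"grip": 0, "translation": [0, 0.004, -0.0055], "turn": 0.25}, {"grip": 0, "translation": [0, 0.004, -0.0055], "turn": 0.25}])

```text
time_s: 32.0
tcp_pos: [508.8, -73.7, 222.2]
ee_rot: [-0.0, 0.791, -0.612, 0.002]
contact_force: [7.4, -3.3, -3.8]
width: 0.159
gripper_force: 20.8
```

Run:
```python
from h import *
o,R=pose(); print(o["tcp_pos"],o["width"],o["gripper_force"],(R.T@o["contact_force"]).round(1),(R.T@o["torque"]).round(2),np.arctan2(R[1,0],R[0,0]),o["q"].round(2))
```

```text
[508.75736591 -73.71954387 222.24935673] 0.15885211570179952 20.778021632577293 [ 5.  -6.3  3.9] [ 1.01  0.73 -0.46] -1.3172196748400513 [-0.29  0.3   1.53 -0.    1.31  2.6 ]
```

Request:
carry_out(deltas=[{"grip": 0, "translation": [0.0, -0.001, 0], "turn": 0.03}, {"grip": 0, "translation": [0.0, -0.002, 0], "turn": 0.06}, {"grip": 0, "translation": [0.0, -0.002, 0], "turn": 0.09}, {"grip": 0, "translation": [0.0, -0.002, 0], "turn": 0.12}, {"grip": 0, "translation": [0, -0.002, 0], "turn": 0.15}, {"grip": 0, "translation": [0, -0.002, 0], "turn": 0.15}, {"grip": 0, "translation": [0, -0.002, 0], "turn": 0.15}, {"grip": 0, "translation": [0, -0.002, 0], "turn": 0.15}, {"grip": 0, "translation": [0, -0.002, 0], "turn": 0.15}, {"grip": 0, "translation": [0, -0.002, 0], "turn": 0.15}])

```text
time_s: 33.0
tcp_pos: [508.9, -72.1, 222.2]
ee_rot: [-0.0, 0.743, -0.67, 0.0]
contact_force: [2.7, 0.5, 0.6]
width: 0.181
gripper_force: 23.9
```

Run:
```python
from h import *
o,R=pose(); print(o["tcp_pos"],o["width"],o["gripper_force"],(R.T@o["contact_force"]).round(1),(R.T@o["torque"]).round(2),np.arctan2(R[1,0],R[0,0]),o["q"].round(2))
```

```text
[508.92269812 -72.0994847  222.22307768] 0.18108365394428066 23.88887713335862 [-0.2 -2.8 -0.6] [ 0.57 -0.18 -0.69] -1.4679729847581833 [-0.29  0.31  1.52  0.    1.31  2.75]
```

The fingers are now twisting on a stationary handle (width 0.15→0.18, 0.7 N m), so it's at its stop. I'll release, rise, turn back, and check that the arm is still at its stop with the wrist camera.

Request:
carry_out(deltas=[{"grip": 0.5, "translation": [0, 0, 0], "turn": 0}, {"grip": 0.5, "translation": [0, 0, 0], "turn": 0}, {"grip": 0.5, "translation": [0, 0, 0], "turn": 0}, {"grip": 0.5, "translation": [0, 0, 0], "turn": 0}, {"grip": 0.5, "translation": [0, 0, 0], "turn": 0}, {"grip": 0.5, "translation": [0, 0, -0.01], "turn": 0}, {"grip": 0.5, "translation": [0, 0, -0.025], "turn": 0}, {"grip": 0.5, "translation": [0, 0, -0.045], "turn": 0}, {"grip": 0.5, "translation": [0, 0, -0.06], "turn": 0}, {"grip": 0.5, "translation": [0, 0, -0.07], "turn": 0}])

```text
time_s: 34.0
tcp_pos: [509.1, -72.3, 294.0]
ee_rot: [-0.0, 0.742, -0.67, 0.001]
contact_force: [0.3, -0.1, -0.3]
width: 0.5
gripper_force: 0.0
```

Request:
carry_out(deltas=[{"grip": 0.5, "translation": [0, 0, 0], "turn": -0.14}, {"grip": 0.5, "translation": [0, 0, 0], "turn": -0.28}, {"grip": 0.5, "translation": [0, 0, 0], "turn": -0.42}, {"grip": 0.5, "translation": [0, 0, 0], "turn": -0.56}, {"grip": 0.5, "translation": [0, 0, 0], "turn": -0.7}, {"grip": 0.5, "translation": [0, 0, 0], "turn": -0.84}, {"grip": 0.5, "translation": [0, 0, 0], "turn": -0.98}, {"grip": 0.5, "translation": [0, 0, 0], "turn": -1.12}, {"grip": 0.5, "translation": [0, 0, 0], "turn": -1.26}, {"grip": 0.5, "translation": [0, 0, 0], "turn": -1.35}])

```text
time_s: 35.0
tcp_pos: [508.6, -72.2, 292.3]
ee_rot: [0.0, 0.998, -0.057, -0.0]
contact_force: [-0.2, -0.2, 0.2]
width: 0.497
gripper_force: 0.0
```

Run:
```python
from h import *
r.grab_frame("wrist"); r.grab_frame("wrist")
w=r.camera_info("wrist"); o,R=pose(); im=r.grab_frame("wrist"); cv2.imwrite("pics/w7.png",im); np.savez("w7.npz",**w)
print(o["tcp_pos"],np.degrees(np.arctan2(R[1,0],R[0,0])))
h=cv2.cvtColor(im,cv2.COLOR_BGR2HSV); print([proj(w,x).round() for x in([510.7,-68.5,267],)])
for ch in (2,1): print("\n".join(str(y)+" "+"".join(format(min(int(v)//16,15),"x") for v in h[y,250:400:3,ch]) for y in range(160,256,5)))
h6=cv2.cvtColor(cv2.imread("pics/w6.png"),cv2.COLOR_BGR2HSV)
for q in(h6,h):
    m=cv2.inRange(q[180:245,290:345],(0,0,125),(180,55,255)); n,l,s,c=cv2.connectedComponentsWithStats(m); print([(s[i,4],(c[i]+[290,180]).round(1)) for i in range(1,n) if s[i,4]>30])
```

```text
[508.63552697 -72.21359573 292.29043695] -6.73360527418648
[array([311., 212.])]
160 bbbbbbbbbbbbbbbbccbbbbbb655555555abbbbbcbcdddddddd
165 bbbbbbbbbbbbbbbbbbbbbbb755555555cbbbbbbddeeeddddde
170 debbbbbbbbbddbbbbba755455555555bcbbbbbeffffffeeeff
175 efcbbbbbdfffffdba5578755555556efdbbbbeffffffffffff
180 efdbbbbcfffffffe5665555555555efdcbbbdfffffffffffff
185 efcbbbbefffffffd455655555555cfcbcbbbbfffffffffffff
190 ffbbbbbffffffffe556655555554544449bbcffffffffffffe
195 febbbbcffffffffd556678754444444445acfffffffffffffb
200 febbbbbbbbbbccda6567544444444444449effffffffffffe5
205 fdbbbbbbbbbbbbb8444444444444444469dfffffffffffffa5
210 fedccdddcdcb85444449ed98544459cdddfffffffffffffb55
215 fddddcdddd8444444447999968cdddddddffffffffffffb555
220 fdddddccdb444444444479bcdddddddddefffffffffffa5554
225 fddddba999444444469bbbcddddddddddefe9befffff754454
230 ca98888847a545accbbbbbddddddddcddfe4689999a7555554
235 8888888536dddddcbaabbbcccccdddddffe447889888885444
240 8888887336ddddddbbbbbcddddddddddffe445888888886343
245 8888884335cddddcbbbbbddddddddddeffd444688888885443
250 8888863334acddcbbbbbcdddd
[... 640 characters left out ...]
888888877766651001134557888886556765666666644
215 68888888888776565561111138888888886566666666666444
220 68888888886554444554222788888888886766666666664434
225 68888753686544444688888888888888876645666666543344
230 65332222578556888888888888888888867632323343334433
235 22222223588888888888888888888888767653332322223454
240 22222235578888888888888888888888667563232222323444
245 22222245578888888888888888888887667565332222223454
250 22222344578888888888888888888887621665522222225a99
255 2222244455222355677888888865211000155553222223899a
[(np.int32(90), array([304.8, 205.9])), (np.int32(76), array([331.2, 205.8])), (np.int32(175), array([318.5, 214.5]))]
[(np.int32(164), array([313.8, 213.4]))]
```

The wrist data show the handle turned about 69°. The spindle cap is within about 1 mm of where it was against the stop, and the gripper is clear above everything. I'm handing in.

```bash
python3 -c "
from workcell import r
print(r.close_job())"
```

```text
the job is handed in; nothing more can be done
None
```

The job is handed in at about 35 s of the 72 s: the lid is seated on the top sieve, the clamp arm is swung to its stop, the T-handle is turned clockwise to its stop, and the gripper is open and clear; I did not recheck the lid by camera after tightening or look again at the other bench items.

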